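# Hook a batten into the clamping jig and squeeze its plier clamp shut

### The job

Load the loose square wooden batten into the clamping jig: tilt it, hook its far end under the blue lip and lower it over the little steel stop until it lies flat in the bed. Then squeeze the clamp's two red handles together, both at once, until they go over centre and the jaws stay locked on the batten by themselves; let go. Leave the tape measure and the marker where they lie.

Things in the scene. Friction and masses are not known exactly. Their poses are not given: they have to be found in the camera images.
- batten: Loose light-wood batten, 38 x 170 x 38 mm (x, y, z of its own frame; 0.1 to 0.25 kg), lying on the bench. Origin: centre of its underside; its y axis runs along its length. Pick it across its 38 mm width near the middle. Either end may go under the lip.
- batten_centre (a point): The middle of the batten, 19 mm above its underside.
- jig: Clamping jig, fixed: plywood board 285 x 110 x 12 mm carrying, in a row along its x axis, a blue housing with a lip (+x end), the bed, a low steel stop, and a plier clamp with red handles (-x end). Origin: at bench level under the bed's centre; z up. The bed is open at both sides for the fingers. All on the jig is under 66 mm high. Lengths below are along jig x from its origin.
- seat (a point): Centre of the bed, on the board's top face, 12 mm above the bench; axes as the jig's. The seated batten's middle lies 19 mm above this point, within 7 mm along x.
- lip_edge (a point): Middle of the blue lip's lower edge that faces the clamp (x = +72 mm, 58 mm above the bench = 46 mm above the bed). Behind it the housing's wall face is at +88 mm. Cheeks under the lip (+65 to +88 mm) stand 48 mm apart across y: 5 mm beside the batten on each side. Lip and housing are 80 mm wide, top 66 mm above the bench, ending at +108 mm.
- stop_edge (a point): Top centre of the steel stop's edge facing the lip (x = -92 mm, 26 mm above the bench = 14 mm above the bed); stop 34 mm wide, to -104 mm. Bed length wall to stop: 180 mm. The batten goes in only tilted: about 8 to 14 degrees, its stop end raised, the far end brought under the lip to within a few mm of the wall, then the raised end lowered.
- clamp_pin (a point): On the clamp's upright pin (x = -125 mm), 56 mm above the bench. The crossed jaws' rubber pads are 36 mm long, lie beside the batten's last 36 mm at its stop end, 27 to 45 mm above the bench, and stand about 10 mm off each side of a centred batten when open. Shutting the clamp centres that end and presses on both sides.
- grip_point (a point): Fixed point midway between the two red handles, where to squeeze them: x = -205 mm, 80 mm from the pin, 40 mm above the bench (nothing but the bench below); axes as the jig's. The handles close along y, symmetrically to it. Over their outsides they measure 62 mm here (67 mm 11 mm farther out) when open, 31 mm shut; red round bars 13 mm thick, centre lines 40 mm up, ending 30 mm farther out.
- handle_left (a joint): Angle of the handle on the jig's +y side about the pin: 0 open (as at the start), 0.20 rad shut. The halves are linked. A spring toggle resists with up to about 12 N on each handle at the grip point (near 0.09 rad), then gives: past dead centre at 0.16 rad the clamp pulls itself shut and stays locked; let go earlier and it springs open. A squeeze of 25 to 40 N is ample.
- handle_right (a joint): The same for the handle on the jig's -y side; the two always read nearly alike.
- handle_left_mid (a point): On the centre line of the left red handle, 80 mm from the pin; moves with it.
- handle_right_mid (a point): On the centre line of the right red handle, 80 mm from the pin; moves with it.
- tape_measure: Bystander: yellow tape measure, 66 x 75 x 39 mm. Origin: centre of its underside.
- marker: Bystander: black and white marker lying down, 17 x 135 x 16 mm. Origin: centre of its underside.

How it is judged:
By the outcome, as a careful person would: the job done as asked, in the order asked, and still so for the second after the job is handed in, with the robot touching nothing.
It also fails if it takes over 51 s, if anything falls off the work surface, if the arm or the gripper's body presses on something with over 40 N, if the wrist force passes 120 N, or if a joint passes its speed limit or range.

### The arm

A 7-joint arm with a two-finger parallel gripper is mounted at the origin on a cart in front of the work surface, level with it; the furniture and walls round the work are solid. World frame = base frame: x ahead of the robot, y to its left, z up, the work surface at z = 0. Lengths are in m, angles in rad, forces in N, time in s.
With the tool pointing down it reaches from about 0.4 to 0.85 m from the base axis. Payload 10.4 kg.
Tool frame: the origin (TCP) lies between the finger pads; the fingertips stand 14 mm ahead of it and the grasp point (between the pads) lies 5 mm behind it (ctrl.tcp_to_tips is the distance from the TCP to the fingertips, in m); z points along the fingers, y is the line along which they close (so a half turn about z gives the same grasp; the last joint's range is limited). The gripper opens to 85 mm and grips with 20 to 120 N. Pads are 22 mm wide; open, the fingers measure 114 mm over their backs; the gripper's body (76 mm by 85 mm) begins 54 mm behind the grasp point. The pads swing forward as they close: fully open they stand 13 mm farther back than shut.
Start: joints at [1.26, 0.332, -0.065, 1.46, 0.022, 1.35, -0.088], TCP at [0.177, -0.599, 0.245] pointing down, gripper open.
Joint ranges: [-2.6, 2.6], [-0.5, 2.12], [-1.47, 1.34], [0.16, 2.42], [-1.27, 4.41], [0.06, 2.06], [-2.6, 2.6]. Speed limits (rad/s): [2.22, 2.22, 2.79, 2.79, 3.14, 3.14, 3.14].

### API

Orientations are given as a unit quaternion [x, y, z, w].
In Python, from station import observe, viewer, order, ctrl gives the robot as it stands. The module is installed in compiled form; this text tells all that it offers.
- The arm moves only by the shell command python3 -m jog 'ROWS' [FORCE]. ROWS is JSON, a list that holds one entry, the list of rows, each a list of 7 numbers: the shift along the tool's x, y, z in units of 30 mm (1.0 is 30 mm), then the turn, a rotation vector about the tool's x, y, z in rad, then the closure, from 0 (fully open) to 1 (shut). A call has 1 to 20 rows; each row shifts and turns the commanded pose from where the row before left it, along the tool's axes as they then stand; what a row does not reach is not made up. A row lasts 1/10 s, in which the tool goes at most 50 mm and 8.59 degrees, less where a joint would pass 70% of its speed; a pose out of reach is approached as far as the arm can. A call is refused whole if a number of a shift passes 1 or a number of a turn 0.15, either way. A call with a gripper value outside its range is refused whole. The fingers move at their own pace and stop on an object; FORCE is the grip in N (left out, the last holds). Time passes only in rows, so rows that do not move let the fingers close. It gives the time, the measured TCP pose, the force, the opening and the grip force at its end, in the units of the state.
- observe(): the state, without advancing time (a new reading comes with each control period).
- viewer.grab_frame(name): name is "scene" or "side" or "wrist"; returns the picture (400x640x3 uint8, blue, green, red); there is no depth.
- viewer.camera_info(name): a dict with "intrinsics" (3x3 intrinsics, pixels), "k1" (the pictures are not rectified: a ray, as slopes to the right and down, at radius r is drawn at 1 + k1 r^2 times it, then the intrinsics apply), "world_to_cam" (4x4, takes a point from world to camera coordinates). Camera axes: x right, y up, looking along -z (the intrinsics and any distortion apply to the point x, -y, -z); pixel columns grow to the right and rows downward; lengths in m; the calibration is good to about 2 mm. A picture is of the moment at which its call begins: read the wrist's pose just before it. camera_info takes no time and is no camera call; for the wrist camera it gives the pose at the moment of the call.
- order.close_job(): hands the job in; it is judged then, once.
Trained networks look in the newest picture that a camera, given by its name, has taken for a name from the list of things; names that differ only in an ending like _2 or _b are one class to them, and where a whole thing is asked for, a point or a joint stands for the part that bears it (a point fixed in the world has none). Each returns a list of dicts, best first, with "p" (0 to 1); they miss things now and then, are a little off and sometimes report something else, mostly with a low value. They report only what shows in the picture. A call takes as long as a camera call.
- viewer.masks_of(name, camera): "mask" (400x640 bool, what is visible of it) and "uv" ([column, row] in pixels, amid what is visible of it).
The state is a dict: "time": time; "joints": joint angles; "qvel": joint speeds; "joint_efforts": joint torques, N m; "position": TCP position; "eef_rot": TCP orientation; "ft_force": force on the tool from outside, world axes, zero at the start; "moment": the same for the moment, N m; "finger_gap": finger opening in m; "gripper_force": force on a finger pad.
Only numpy, scipy, OpenCV 4.12 (cv2) and the standard library are available. Lean on these libraries where they do the work, as an engineer would, in place of code of your own. Each camera call takes 0.05 s, during which the arm holds its last target. There are 200 camera calls.

## Working session

There is one attempt and no reset: what is moved stays moved. The work goes in short steps, Python scripts to look and compute and a shell command to move; the robot and the scene stay as the last step left them, time stands still between calls to the robot, and variables do not carry over. Pictures are saved under pics/ and viewed, at most 12 in all, crops included, and the job is handed in when it is done.

```bash
mkdir -p pics; cat > h.py <<'E'
import numpy as np, cv2
from station import observe, viewer, order, ctrl
from scipy.spatial.transform import Rotation as R
def ray(cam,uv,info=None):
    i=info or viewer.camera_info(cam);K=np.array(i["intrinsics"]);k=i["k1"]
    d=np.array([(uv[0]-K[0,2])/K[0,0],(uv[1]-K[1,2])/K[1,1]]);s=d.copy()
    for _ in range(20): s=d/(1+k*(s@s))
    T=np.array(i["world_to_cam"]);Rm=T[:3,:3]
    return -Rm.T@T[:3,3], Rm.T@np.array([s[0],-s[1],-1.])
def onz(cam,uv,z,info=None):
    o,d=ray(cam,uv,info);return o+d*(z-o[2])/d[2]
def proj(cam,P,info=None):
    i=info or viewer.camera_info(cam);K=np.array(i["intrinsics"]);T=np.array(i["world_to_cam"])
    p=T[:3,:3]@np.array(P)+T[:3,3];s=np.array([p[0],-p[1]])/-p[2];s=s*(1+i["k1"]*(s@s))
    return np.array([K[0,0]*s[0]+K[0,2],K[1,1]*s[1]+K[1,2]])
E
python3 - <<'E'
from h import *
s=observe();print(s["time"],s["position"],s["eef_rot"],ctrl.tcp_to_tips)
for c in("scene","side","wrist"):
    im=viewer.grab_frame(c);cv2.imwrite(f"pics/{c}0.png",im)
    i=viewer.camera_info(c);T=np.array(i["world_to_cam"]);print(c,-T[:3,:3].T@T[:3,3],np.array(i["intrinsics"])[0,0],i["k1"])
    if c=="wrist":continue
    for n in("batten","jig","handle_left","handle_right","tape_measure","marker"):
        for d in viewer.masks_of(n,c)[:2]:
            m=d["mask"].astype(np.uint8);print(c,n,round(d["p"],2),d["uv"],m.sum(),onz(c,d["uv"],0.03).round(3),cv2.boundingRect(m))
E
```

```text
0.0 [ 0.17729929 -0.59894603  0.24450933] [ 9.89660972e-01  1.43424688e-01 -1.33374441e-04 -7.08209303e-04] 0.014
scene [0.16075529 0.70843407 0.63168405] 377.6177319065935 -0.09188925630207688
scene batten 0.69 [316.2, 249.1] 1910 [0.485 0.335 0.03 ] (274, 229, 83, 37)
scene batten 0.58 [347.3, 196.0] 637 [0.531 0.166 0.03 ] (311, 187, 85, 16)
scene jig 0.97 [309.3, 189.6] 4423 [0.615 0.205 0.03 ] (246, 154, 150, 68)
scene handle_left 0.71 [355.5, 198.4] 488 [0.511 0.161 0.03 ] (323, 172, 69, 44)
scene handle_right 0.78 [348.1, 194.3] 491 [0.533 0.16  0.03 ] (312, 188, 84, 15)
scene tape_measure 0.95 [233.5, 222.9] 515 [0.674 0.394 0.03 ] (214, 212, 35, 27)
scene marker 0.77 [242.9, 261.7] 228 [0.578 0.453 0.03 ] (234, 252, 28, 19)
side [0.07691727 0.93462341 0.69294204] 506.79883450478275 -0.026992258034612786
side batten 0.7 [317.7, 257.7] 2334 [0.487 0.34  0.03 ] (274, 235, 88, 44)
side jig 0.95 [305.2, 206.6] 5133 [0.602 0.219 0.03 ] (234, 167, 164, 66)
side jig 0.49 [352.4, 205.8] 437 [0.517 0.16  0.03 ] (318, 184, 76, 36)
side handle_left 0.66 [358.8, 206.1] 467 [0.505 0.153 0.03 ] (318, 184, 76, 36)
side handle_right 0.75 [319.8, 258.3] 2326 [0.483 0.339 0.03 ] (274, 236, 89, 44)
side handle_right 0.74 [344.8, 202.6] 587 [0.537 0.159 0.03 ] (309, 195, 89, 18)
side tape_measure 0.69 [230.7, 233.1] 535 [0.677 0.377 0.03 ] (207, 226, 39, 30)
side tape_measure 0.39 [308.7, 203.0] 5211 [0.603 0.204 0.03 ] (235, 167, 164, 66)
wrist [ 0.25181756 -0.57729581  0.37322079] 302.5122376138792 -0.029962418557050032
```

View pics/scene0.png

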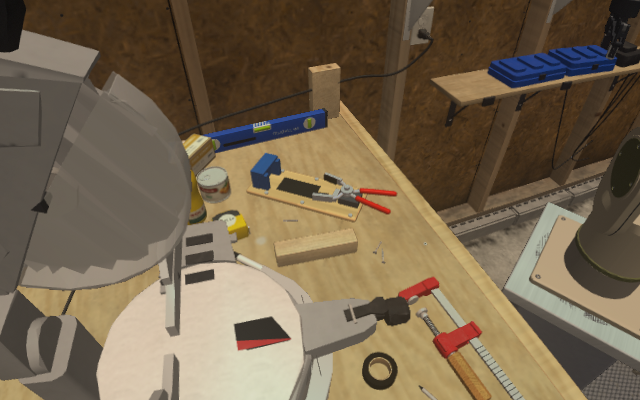

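View pics/side0.png

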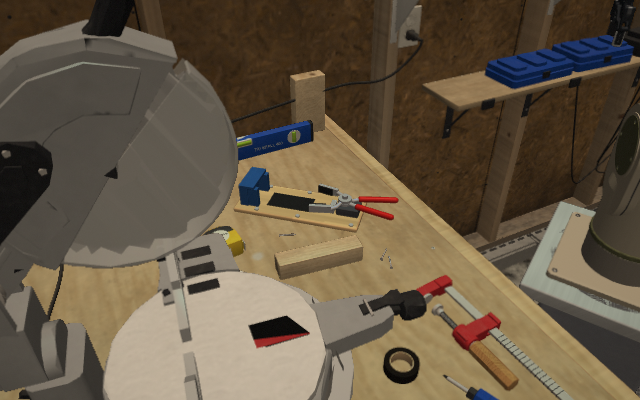

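The scene picture shows the batten at (316,249), the jig with blue housing at (265,172), red handles ending at (395,193)/(388,211), the tape measure at (234,225) and the marker at (245,262). There is a mitre saw to the left. Next I fit the poses and check the way over.

```bash
cat >> h.py <<'E'
from scipy.optimize import minimize
def sil(cam,boxes,info):
    m=np.zeros((400,640),np.uint8)
    for b in boxes:
        p=np.array([proj(cam,q,info) for q in b],np.float32)
        cv2.fillConvexPoly(m,(cv2.convexHull(p)*16).astype(np.int32),255,cv2.LINE_AA,4)
    return m/255.
def box(x,y,a,x0,x1,y0,y1,z0,z1):
    c,s=np.cos(a),np.sin(a)
    return [(x+c*u-s*v,y+s*u+c*v,z) for u in(x0,x1) for v in(y0,y1) for z in(z0,z1)]
def fit(obs,mk,p0):
    inf={c:viewer.camera_info(c) for c,_ in obs}
    f=lambda p:sum(1-np.minimum(sil(c,mk(p),inf[c]),m).sum()/np.maximum(sil(c,mk(p),inf[c]),m).sum() for c,m in obs)/len(obs)
    b=None
    for a in p0:
        r=minimize(f,a,method="Nelder-Mead",options=dict(initial_simplex=np.array([a,np.add(a,[.02,0,0]),np.add(a,[0,.02,0]),np.add(a,[0,0,.15])]),xatol=1e-4,fatol=1e-4))
        if b is None or r.fun<b.fun:b=r
    return b.x,b.fun
BAT=lambda p:[box(*p,-.019,.019,-.085,.085,0,.038)]
E
python3 - <<'E'
from h import *
obs=[]
for c in("scene","side"):
    viewer.grab_frame(c);obs.append((c,viewer.masks_of("batten",c)[0]["mask"].astype(float)))
print("batten",fit(obs,BAT,[(.5,.32,a) for a in(0,.8,1.6,2.4)]))
for n,uv,z in[("edge far",(340,110),0),("edge",(470,262),0),("edge near",(590,400),0),("post foot",(322,128),0),("handle end R",(395,193),.04),("handle end L",(388,211),.04),("pin",(347,190),.056),("housing toptR",(281,158),.066),("housing topL",(262,155),.066),("housing near",(253,170),.066),("tape",(233,223),.02),("marker",(243,261),.016),("level",(265,130),.03)]:
    print(n,onz("scene",uv,z).round(3))
for P in[(.177,-.599,.245),(0,0,0),(.5,-.3,0),(.5,0,0),(.8,-.2,0)]: print(P,proj("scene",P).round())
im=cv2.imread("pics/scene0.png")[130:290,200:420];w=cv2.imread("pics/wrist0.png")
a=cv2.resize(im,(770,560),interpolation=cv2.INTER_CUBIC)
cv2.imwrite("pics/crop.png",a)
E
```

```text
batten (array([0.49473902, 0.32571032, 2.49444904]), np.float64(0.08748041165722059))
edge far [ 0.817 -0.184  0.   ]
edge [0.228 0.142 0.   ]
edge near [-0.052  0.284  0.   ]
post foot [ 0.794 -0.062  0.   ]
handle end R [0.444 0.097 0.04 ]
handle end L [0.425 0.158 0.04 ]
pin [0.528 0.174 0.056]
housing toptR [0.721 0.189 0.066]
housing topL [0.768 0.21  0.066]
housing near [0.741 0.267 0.066]
tape [0.683 0.39  0.02 ]
marker [0.588 0.446 0.016]
level [0.889 0.087 0.03 ]
(0.177, -0.599, 0.245) [606.  52.]
(0, 0, 0) [597. 272.]
(0.5, -0.3, 0) [444. 128.]
(0.5, 0, 0) [394. 176.]
(0.8, -0.2, 0) [347. 110.]
```

View pics/wrist0.png

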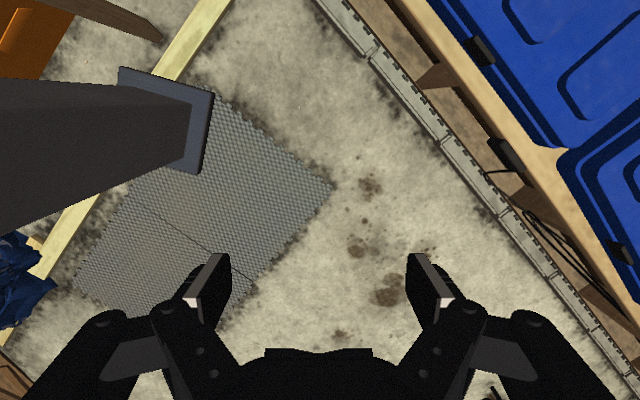

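The wrist picture shows the open fingers over the floor, with shelf and wall at the upper right, away from the route. The batten is near (0.49, 0.33) and the jig yaw is about 26°. I'll move to a viewing height over both.

```bash
python3 -m jog '[[[0.9,-1,-0.5,0,0,0,0],[0.9,-1,-0.5,0,0,0,0],[0.9,-1,-0.5,0,0,0,0],[0.9,-1,-0.5,0,0,0,0],[0.9,-1,-0.5,0,0,0,0],[0.9,-1,-0.5,0,0,0,0],[0.9,-1,-0.4,0,0,0,0],[0.9,-1,-0.4,0,0,0,0],[0.9,-1,-0.4,0,0,0,0],[0.9,-1,-0.4,0,0,0,0],[0.9,-1,-0.4,0,0,0,0],[0.9,-1,0,0,0,0,0]]]'
python3 -m jog '[[[0.5,-1,0,0,0,0,0],[0.5,-1,0,0,0,0,0],[0.5,-1,0,0,0,0,0],[0.5,-1,0,0,0,0,0],[0.5,-1,0,0,0,0,0],[0.5,-1,0,0,0,0,0],[0.5,-1,0,0,0,0,0],[0.5,-1,0,0,0,0,0],[0.5,-1,0,0,0,0,0],[0.5,-1,0,0,0,0,0],[0.5,-1,0,0,0,0,0],[0,0,0,0,0,0,0],[0,0,0,0,0,0,0]]]'
python3 - <<'E'
from h import *
s=observe();print(s["time"],s["position"],s["eef_rot"],s["joints"],s["ft_force"])
im=viewer.grab_frame("wrist");cv2.imwrite("pics/w1.png",im)
for n in("batten","jig","handle_left","handle_right","tape_measure","marker"):
    for d in viewer.masks_of(n,"wrist")[:2]:
        m=d["mask"].astype(np.uint8);print(n,round(d["p"],2),d["uv"],m.sum(),onz("wrist",d["uv"],.03).round(3),cv2.boundingRect(m))
        np.save(f"m_{n}.npy",m) if d["p"]>.6 else 0
E
```

```text
time: 2.15
position: [0.3868, -0.1605, 0.397]
eef_rot: [0.99, 0.143, 0.001, 0.001]
ft_force: [0.9, -1.2, 0.3]
finger_gap: 0.0853
gripper_force: 0.0
time: 3.45
position: [0.4503, 0.2017, 0.3952]
eef_rot: [0.99, 0.144, -0.0, -0.0]
ft_force: [-0.3, 0.8, -0.1]
finger_gap: 0.0853
gripper_force: 0.0
3.45 [0.45027491 0.2016536  0.39515568] [ 9.89521654e-01  1.44384050e-01 -2.76286982e-04 -2.55200312e-04] [ 0.51176886  0.08510096 -1.07472547  1.48752266  0.07420031  1.61366989
 -1.83928905] [-0.31636127  0.75723881 -0.14509106]
batten 0.74 [247.1, 99.7] 3231 [0.496 0.328 0.03 ] (204, 46, 89, 106)
jig 0.7 [359.3, 65.2] 9826 [0.593 0.176 0.03 ] (320, 0, 74, 177)
handle_left 0.93 [351.7, 123.7] 939 [0.507 0.16  0.03 ] (335, 56, 55, 121)
handle_right 0.82 [363.9, 110.1] 1150 [0.533 0.149 0.03 ] (329, 56, 52, 120)
handle_right 0.44 [352.7, 123.2] 943 [0.509 0.159 0.03 ] (334, 55, 56, 122)
marker 0.95 [193.6, 25.2] 688 [0.577 0.427 0.03 ] (189, 0, 13, 67)
```

View pics/w1.png

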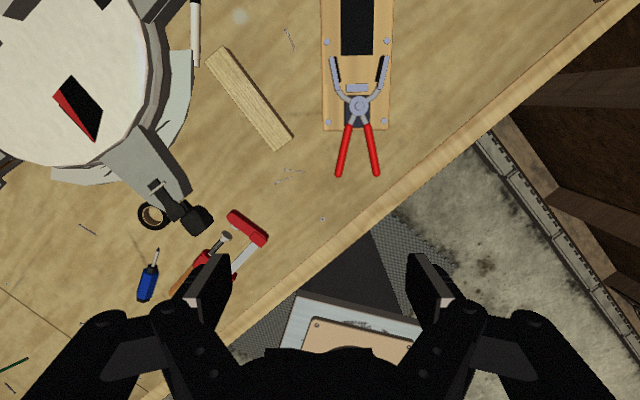

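The wrist view shows the batten with corners (206,53), (222,46), (293,140) and (278,151), the clamp pin at (359,106), and the handle ends at (338,175) and (377,175). All of that agrees with the scene cameras.

```bash
python3 - <<'E'
from h import *
m=np.load("m_batten.npy").astype(float)
p,f=fit([("wrist",m)],BAT,[(.495,.325,a) for a in(2.3,2.5)]);print("batten",p,f,"len dir deg",np.degrees(p[2])+90-180)
for uv in[(206,53),(222,46),(293,140),(278,151)]:print(onz("wrist",uv,.038).round(4))
for n,uv,z in[("pin",(359,106),.056),("cornL",(323,129),.012),("cornR",(388,130),.012),("hL",(338,175),.04),("hR",(377,175),.04),("bedL",(342,54),.012),("bedR",(372,54),.012),("stop",(357,92),.026),("bl",(321,2),.012),("br",(392,2),.012)]:print(n,onz("wrist",uv,z).round(4))
E
```

```text
batten [0.49526745 0.32254514 2.49387613] 0.04979683842441407 len dir deg 52.88857669211731
[0.5442 0.3998 0.038 ]
[0.56   0.3788 0.038 ]
[0.4572 0.2433 0.038 ]
[0.4334 0.2619 0.038 ]
pin [0.5357 0.1617 0.056 ]
cornL [0.485  0.2015 0.012 ]
cornR [0.5142 0.0975 0.012 ]
hL [0.4234 0.1578 0.04  ]
hR [0.4416 0.0964 0.04  ]
bedL [0.6029 0.2061 0.012 ]
bedR [0.6162 0.1615 0.012 ]
stop [0.5555 0.1676 0.026 ]
bl [0.6622 0.2578 0.012 ]
br [0.6926 0.1566 0.012 ]
```

```bash
python3 -m jog '[[[0.53,-0.68,0.9,0,0,0,0],[0.53,-0.68,0.9,0,0,0,0],[0.53,-0.68,0.9,0,0,0,0],[0.53,-0.68,0.9,0,0,0,0],[0.53,-0.68,0.9,0,0,0,0],[0,0,0.7,0,0,-0.128,0],[0,0,0.7,0,0,-0.128,0],[0,0,0.7,0,0,-0.128,0],[0,0,0.7,0,0,-0.128,0],[0,0,0.7,0,0,-0.128,0],[0,0,0,0,0,0,0]]]'
cat >> h.py <<'E'
def tool():
    s=observe();M=R.from_quat(s["eef_rot"]).as_matrix();return s,np.array(s["position"]),M
E
python3 - <<'E'
from h import *
s,p,M=tool();print(s["joints"].__class__,np.round(s["joints"],2),p,np.degrees(np.arctan2(M[1,0],M[0,0])))
im=viewer.grab_frame("wrist");cv2.imwrite("pics/w2.png",im)
i=viewer.camera_info("wrist")
ds=viewer.masks_of("batten","wrist");m=ds[0]["mask"].astype(float)
q,f=fit([("wrist",m)],BAT,[(.496,.322,2.49)]);a=q[2]-np.pi/2
print(ds[0]["p"],q,f,np.degrees(a))
d=M.T@(np.array([q[0],q[1],.02])-p);print("shift units",d/.03)
E
```

```text
time: 4.9
position: [0.4971, 0.3198, 0.1526]
eef_rot: [0.894, 0.448, -0.002, 0.0]
ft_force: [1.0, 0.2, 0.3]
finger_gap: 0.0856
gripper_force: 0.0
<class 'numpy.ndarray'> [ 0.19  0.58 -1.12  1.62  0.54  1.29 -1.67] [0.49711278 0.31979882 0.15262027] 53.22594970007889
0.71 [0.49606564 0.32738781 2.48828705] 0.03196285198334181 52.56834629625542
shift units [ 0.1995268  -0.17262692  4.42017801]
```

View pics/w2.png

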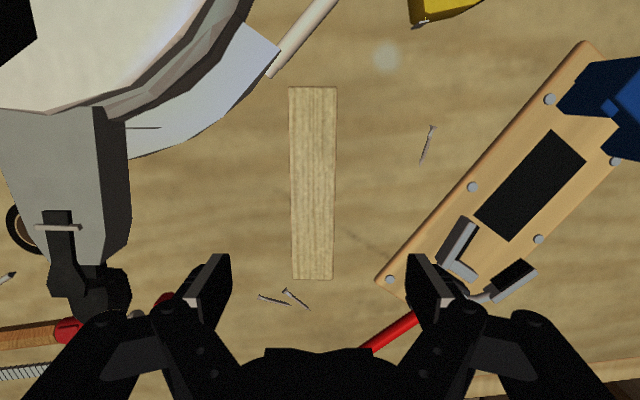

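The picture shows the batten centred at (313,183), upright in the view and between the fingers, with the saw base and the jig clear of both fingers. I descend and grip.

```bash
python3 -m jog '[[[0.1,-0.085,0.9,0,0,0.005,0],[0.1,-0.085,0.9,0,0,0.005,0],[0,0,0.9,0,0,0,0],[0,0,0.8,0,0,0,0],[0,0,0.5,0,0,0,0],[0,0,0.4,0,0,0,0],[0,0,0,0,0,0,1],[0,0,0,0,0,0,1],[0,0,0,0,0,0,1],[0,0,0,0,0,0,1],[0,0,0,0,0,0,1],[0,0,0,0,0,0,1],[0,0,0,0,0,0,1],[0,0,0,0,0,0,1]]]' 45
```

```text
time: 6.4
position: [0.498, 0.3298, 0.0245]
eef_rot: [0.897, 0.443, 0.001, 0.0]
ft_force: [-1.6, -1.2, 6.5]
finger_gap: 0.0372
gripper_force: 46.6
```

```bash
python3 -m jog '[[[0,0,-0.5,0,0,0,1],[0,0,-1,0,0,0,1],[0,0,-1,0,0,0,1],[0,0,-1,0,0,0,1],[0,0,-1,0,0,0,1],[-0.1,0.93,0,0,0,0,1],[-0.1,0.93,0,0,0,0,1],[-0.1,0.93,0,0,0,0,1],[-0.1,0.93,0,0,0,0,1],[-0.1,0.93,0,0,0,0,1],[-0.1,0.93,0,0,0,0,1],[-0.1,0.93,0,0,0,0,1],[0,0,0,0,0,0.123,1],[0,0,0,0,0,0.123,1],[0,0,0,0,0,0.123,1],[0,0,0,0,0,0.123,1],[0,0,0,0,0,0.123,1],[0,0,0,0,0,0,1],[0,0,0,0,0,0,1]]]'
cat > look.py <<'E'
from h import *
import sys
s,p,M=tool();print(np.round(s["joints"],2),p.round(4),np.degrees(np.arctan2(M[1,0],M[0,0])),s["finger_gap"])
im=viewer.grab_frame("wrist");cv2.imwrite(f"pics/{sys.argv[1]}.png",im)
E
python3 look.py w3
```

```text
time: 8.3
position: [0.6395, 0.1941, 0.1589]
eef_rot: [0.988, 0.153, 0.0, 0.0]
ft_force: [0.0, -1.2, -1.8]
finger_gap: 0.0372
gripper_force: 45.8
[ 0.25  0.66 -0.92  1.4   0.52  1.34 -1.95] [0.6395 0.1941 0.1589] 17.56753659935024 0.037226937960440874
```

View pics/w3.png

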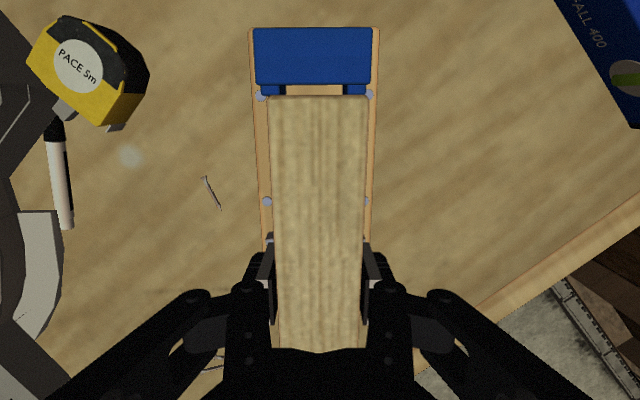

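The picture shows the housing top with corners (254,28), (373,27), (372,85) and (255,85). The batten's far end edge runs from (267,96) to (368,96), and the batten is straight in the grip.

```bash
python3 - <<'E'
from h import *
s,p,M=tool()
c=np.array([onz("wrist",u,.066) for u in[(254,28),(373,27),(372,85),(255,85)]])
print("sizes",[np.linalg.norm(c[k]-c[(k+1)%4]).round(4) for k in range(4)])
yw=[np.degrees(np.arctan2(*(c[3]-c[2])[1::-1]))-90,np.degrees(np.arctan2(*(c[0]-c[1])[1::-1]))-90];print("yaw",yw)
# batten end
zt=p[2]-.0245+.038
e=np.array([onz("wrist",u,zt) for u in[(267,97),(368,97)]]);print("end width",np.linalg.norm(e[0]-e[1]),"end in tool",[(M.T@(q-p)).round(4) for q in e])
b=[onz("wrist",u,.012) for u in[(248,100),(262,240),(379,100),(370,240)]]
# board side edges yaw
print("board yaw",[np.degrees(np.arctan2(*(b[i]-b[i+1])[1::-1])) for i in(0,2)])
for a in(17.0,17.5,np.mean(yw)):
    a=np.radians(a);ux=np.array([np.cos(a),np.sin(a),0]);uy=np.array([-ux[1],ux[0],0])
    lip=(c[2]+c[3])/2;cen=c.mean(0);o=cen-.090*ux;print("origin",o[:2].round(4),"lip->",(lip-.072*ux)[:2].round(4),"tcp in jig",((p-o)@ux).round(4),((p-o)@uy).round(4),"pin in jig",(np.array([.5357,.1617,0])-o)@ux,(np.array([.5357,.1617,0])-o)@uy)
E
```

```text
sizes [np.float64(0.0779), np.float64(0.036), np.float64(0.0804), np.float64(0.0354)]
yaw [np.float64(17.582845273705956), np.float64(18.016918727877666)]
end width 0.03636198552191443 end in tool [array([ 0.079 , -0.0183, -0.0135]), array([ 0.079 ,  0.018 , -0.0135])]
board yaw [np.float64(19.62518073280673), np.float64(17.19518793088895)]
origin [0.6537 0.2026] lip-> [0.6539 0.2025] tcp in jig -0.016 -0.004 pin in jig -0.12476412584184476 -0.004578058318999882
origin [0.6539 0.2018] lip-> [0.6541 0.2019] tcp in jig -0.016 -0.0031 pin in jig -0.12479589887044124 -0.002703737232630939
origin [0.654  0.2014] lip-> [0.6542 0.2015] tcp in jig -0.0161 -0.0025 pin in jig -0.12480710791932399 -0.0015794790026540505
```

```bash
python3 -m jog '[[[0,-0.1,0,0,-0.109,0,1],[0,0,0,0,-0.109,0,1],[0.14,0,0.46,0,0,0.004,1],[0.14,0,0.46,0,0,0,1],[0.14,0,0.46,0,0,0,1],[0.14,0,0.46,0,0,0,1],[0,0,0,0,0,0,1],[0,0,0,0,0,0,1]]]'
cat >> h.py <<'E'
A=np.radians(17.7);UX=np.array([np.cos(A),np.sin(A),0]);UY=np.array([-UX[1],UX[0],0]);O=np.array([.654,.2016,0])
def J(q): q=np.array(q)-O;return np.array([q@UX,q@UY,q[2]]).round(4)
def st():
    s,p,M=tool();F=p+M@[.079,0,.0245];N=p+M@[-.091,0,.0245]
    print("tcp",J(p),"F",J(F),"N",J(N),"yaw",np.degrees(np.arctan2(M[1,0],M[0,0])).round(2),"tilt",np.degrees(np.arcsin(-M[2,0])).round(2),"roll",np.degrees(np.arcsin(M[2,1])).round(2),np.round(s["ft_force"],1),s["time"])
    return s,p,M
E
python3 - <<'E'
from h import *
st()
a=viewer.grab_frame("wrist");b=viewer.grab_frame("side")
cv2.imwrite("pics/c4.png",np.vstack([a[:280,160:560],cv2.resize(b[150:250,220:420],(400,200),interpolation=cv2.INTER_CUBIC)]))
E
```

```text
time: 9.15
position: [0.6429, 0.1978, 0.1008]
eef_rot: [0.983, 0.148, -0.107, 0.017]
ft_force: [0.9, 0.9, -1.7]
finger_gap: 0.0375
gripper_force: 45.8
tcp [-0.0118 -0.0002  0.1008] F [ 0.0601 -0.001   0.0598] N [-0.1059  0.0007  0.0965] yaw 17.11 tilt 12.48 roll 0.06 [ 0.9  0.9 -1.7] 9.15
```

View pics/c4.png

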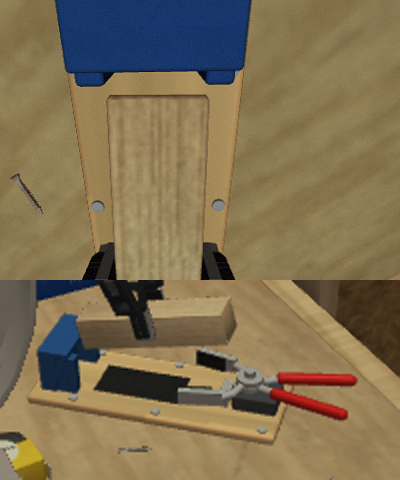

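The view shows the batten end (crop columns 107–209) about 2 mm right of the middle between the cheeks (104–204), level and tilted. I correct that, go down in front of the lip, then slide under it.

```bash
python3 -m jog '[[[0.07,-0.03,0.32,0,0,-0.005,1],[0.07,-0.03,0.32,0,0,-0.005,1],[0.07,0,0.32,0,0,0,1],[0.07,0,0.32,0,0,0,1],[0,0,0,0,0,0,1],[0,0,0,0,0,0,1]]]'
python3 - <<'E'
from h import *
st()
a=viewer.grab_frame("wrist");b=viewer.grab_frame("side")
cv2.imwrite("pics/c5.png",np.vstack([a[:280,160:560],cv2.resize(b[150:250,220:420],(400,200),interpolation=cv2.INTER_CUBIC)]))
E
```

```text
time: 9.85
position: [0.6423, 0.1998, 0.0611]
eef_rot: [0.982, 0.153, -0.108, 0.016]
ft_force: [0.7, 0.5, -2.0]
finger_gap: 0.0373
gripper_force: 45.8
tcp [-0.0117  0.0019  0.0611] F [0.0601 0.0019 0.0201] N [-0.1059  0.0019  0.0569] yaw 17.7 tilt 12.52 roll -0.08 [ 0.7  0.5 -2. ] 9.85
```

View pics/c5.png

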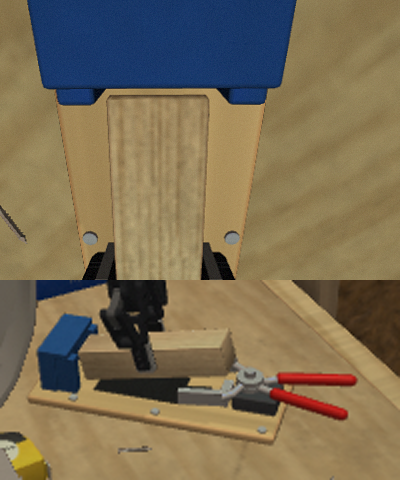

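The batten end (108–209) is now within about 1 mm of centre between the cheeks (97–228). It sits just before and below the lip, so I slide it under.

```bash
python3 -m jog '[[[0.15,0.04,0.02,0,0,0,1],[0.15,0,0.02,0,0,0,1],[0.15,0,0.02,0,0,0,1],[0.13,0,0.02,0,0,0,1],[0,0,0,0,0,0,1],[0,0,0,0,0,0,1]]]'
python3 -c "
from h import *
st()"
```

```text
time: 10.55
position: [0.6584, 0.2039, 0.0552]
eef_rot: [0.982, 0.153, -0.108, 0.016]
ft_force: [-0.6, 0.7, -1.7]
finger_gap: 0.0372
gripper_force: 45.8
tcp [0.0049 0.0009 0.0552] F [0.0767 0.0009 0.0142] N [-0.0893  0.0009  0.051 ] yaw 17.71 tilt 12.5 roll -0.08 [-0.6  0.7 -1.7] 10.55
```

```bash
python3 -m jog '[[[0.015,0,0.07,0,0.0273,0,1],[0.015,0,0.07,0,0.0273,0,1],[0.012,0,0.072,0,0.0273,0,1],[0.012,0,0.072,0,0.0273,0,1],[0.003,0,0.077,0,0.0273,0,1],[0.003,0,0.077,0,0.0273,0,1],[0,0,0.08,0,0.0273,0,1],[0,0,0.08,0,0.0273,0,1],[0,0,0,0,0,0,1],[0,0,0,0,0,0,1]]]'
python3 - <<'E'
from h import *
st()
a=viewer.grab_frame("wrist");b=viewer.grab_frame("side")
cv2.imwrite("pics/c6.png",np.vstack([a[:280,160:560],cv2.resize(b[150:250,220:420],(400,200),interpolation=cv2.INTER_CUBIC)]))
E
```

```text
time: 11.55
position: [0.658, 0.2034, 0.0375]
eef_rot: [0.988, 0.154, -0.0, -0.0]
ft_force: [-0.4, -0.6, -1.2]
finger_gap: 0.0372
gripper_force: 45.8
tcp [0.0044 0.0005 0.0375] F [0.0834 0.0005 0.013 ] N [-0.0866  0.0005  0.0131] yaw 17.68 tilt 0.02 roll -0.05 [-0.4 -0.6 -1.2] 11.55
```

View pics/c6.png

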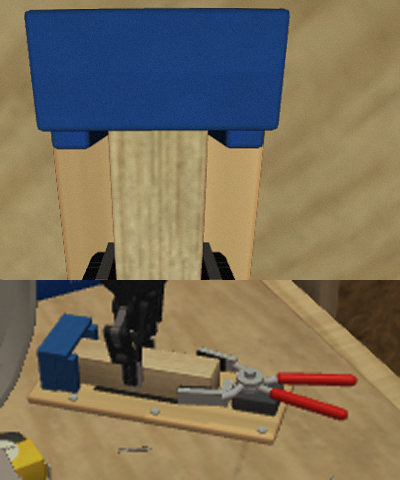

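The batten lies under the lip between the cheeks and almost flat, with no contact force yet. I lower gently until it touches.

```bash
python3 -m jog '[[[0,0,0.03,0,0,0,1],[0,0,0.03,0,0,0,1],[0,0,0,0,0,0,1],[0,0,0,0,0,0,1]]]'
python3 -c "
from h import *
st()"
```

```text
time: 12.05
position: [0.6584, 0.2038, 0.0366]
eef_rot: [0.988, 0.154, 0.0, -0.001]
ft_force: [-3.8, -1.3, 6.6]
finger_gap: 0.0374
gripper_force: 46.8
tcp [0.0048 0.0008 0.0366] F [0.0839 0.0008 0.0121] N [-0.0861  0.0009  0.012 ] yaw 17.68 tilt -0.05 roll -0.05 [-3.8 -1.3  6.6] 12.05
```

```bash
python3 -m jog '[[[0,0,0,0,0,0,0],[0,0,0,0,0,0,0],[0,0,0,0,0,0,0],[0,0,0,0,0,0,0],[0,0,0,0,0,0,0],[0,0,0,0,0,0,0],[0,0,-0.5,0,0,0,0],[0,0,-1,0,0,0,0],[0,0,-1,0,0,0,0],[0,0,-1,0,0,0,0],[-0.7,0,-0.5,0,0,0,0],[-1,0,0,0,0,0,0],[-1,0,0,0,0,0,0],[-1,0,0,0,0,0,0],[-1,0,0,0,0,0,0],[-1,0,0,0,0,0,0],[-1,0,0,0,0,0,0],[0,0,0,0,0,0,0],[0,0,0,0,0,0,0]]]'
python3 - <<'E'
from h import *
st()
a=viewer.grab_frame("wrist")
for n in("handle_left","handle_right","batten"):
    d=viewer.masks_of(n,"wrist")
    if d: print(n,d[0]["p"],d[0]["uv"],J(onz("wrist",d[0]["uv"],.04)))
b=viewer.grab_frame("side")
cv2.imwrite("pics/c7.png",np.vstack([a,cv2.resize(b[150:250,220:420],(640,200),interpolation=cv2.INTER_CUBIC)]))
E
```

```text
time: 13.95
position: [0.467, 0.1421, 0.1564]
eef_rot: [0.988, 0.153, 0.001, 0.0]
ft_force: [0.5, 0.7, -0.1]
finger_gap: 0.0851
gripper_force: 0.0
tcp [-1.963e-01  1.000e-04  1.564e-01] F [-1.172e-01  1.000e-04  1.321e-01] N [-2.872e-01  2.000e-04  1.318e-01] yaw 17.66 tilt -0.11 roll 0.05 [ 0.5  0.7 -0.1] 13.95
handle_left 0.86 [309.6, 134.2] [-0.1431  0.0073  0.04  ]
handle_right 0.9 [329.4, 110.5] [-0.1249 -0.0079  0.04  ]
batten 0.8 [315.6, 28.4] [-0.0676  0.0029  0.04  ]
```

View pics/c7.png

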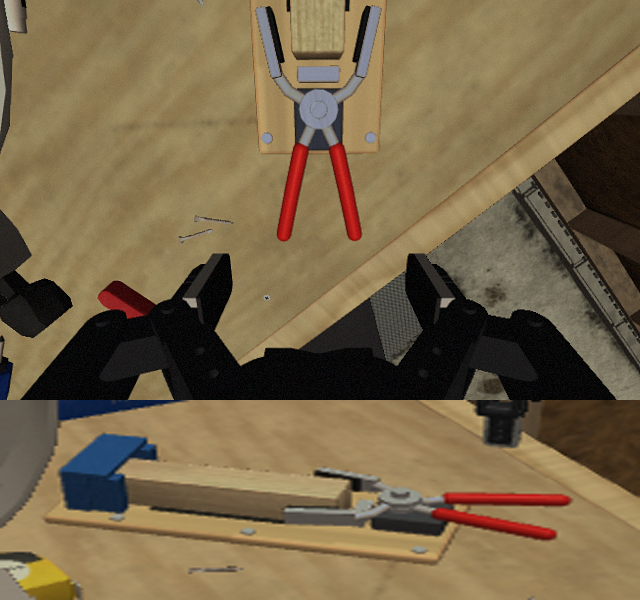

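The batten lies flat in the bed, its end at (319,55) just clear of the stop at (319,74). The pin is at (319,108) and the handle ends at (284,238) and (355,238).

```bash
python3 - <<'E'
from h import *
s,p,M=tool()
for n,uv,z in[("pin",(319,108),.06),("eL",(284,240),.04),("eR",(355,240),.04),("stop",(319,67),.026),("bL",(294,150),.04)]:
    q=onz("wrist",uv,z);print(n,J(q),"tool units",(M.T@(q-p)/.03).round(2))
E
```

```text
pin [-0.123   0.0004  0.06  ] tool units [2.43 0.03 3.19]
eL [-0.2356  0.0312  0.04  ] tool units [-1.33 -1.    3.85]
eR [-0.2355 -0.0317  0.04  ] tool units [-1.33  1.1   3.85]
stop [-0.0925  0.0004  0.026 ] tool units [3.44 0.03 4.32]
bL [-0.156   0.0205  0.04  ] tool units [ 1.33 -0.64  3.85]
```

```bash
python3 -m jog '[[[-0.29,0.03,0.5,0,0,0,0],[0,0,0.9,0,0,0,0],[0,0,0.9,0,0,0,0],[0,0,0.9,0,0,0,0],[0,0,0.5,0,0,0,0],[0,0,0.45,0,0,0,0],[0,0,0,0,0,0,0],[0,0,0,0,0,0,0]]]'
python3 -c "
from h import *
st()"
python3 -m jog '[[[0,0,0,0,0,0,1],[0,0,0,0,0,0,1],[0,0,0,0,0,0,1],[0,0,0,0,0,0,1],[0,0,0,0,0,0,1],[0,0,0,0,0,0,1],[0,0,0,0,0,0,1],[0,0,0,0,0,0,1],[0,0,0,0,0,0,1],[0,0,0,0,0,0,1],[0,0,0,0,0,0,1],[0,0,0,0,0,0,1],[0,0,0,0,0,0,1],[0,0,0,0,0,0,1],[0,0,0,0,0,0,1]]]' 35
```

```text
time: 15.0
position: [0.459, 0.1395, 0.0315]
eef_rot: [0.988, 0.154, 0.0, -0.001]
ft_force: [-0.1, 0.4, 0.1]
finger_gap: 0.0855
gripper_force: 0.0
tcp [-2.047e-01  1.000e-04  3.150e-02] F [-0.1256  0.0002  0.007 ] N [-2.956e-01  1.000e-04  6.900e-03] yaw 17.7 tilt -0.06 roll -0.09 [-0.1  0.4  0.1] 15.0
time: 16.5
position: [0.4592, 0.1391, 0.0322]
eef_rot: [0.988, 0.154, 0.001, -0.0]
ft_force: [-4.5, -3.1, 12.5]
finger_gap: 0.0285
gripper_force: 34.8
```

The gap of 28.5 mm means the handles are shut. I let go, lift and look.

```bash
python3 -m jog '[[[0,0,0,0,0,0,0],[0,0,0,0,0,0,0],[0,0,0,0,0,0,0],[0,0,0,0,0,0,0],[0,0,0,0,0,0,0],[0,0,0,0,0,0,0],[0,0,0,0,0,0,0],[0,0,-0.6,0,0,0,0],[0,0,-1,0,0,0,0],[0,0,-1,0,0,0,0],[0,0,-1,0,0,0,0],[0,0,-1,0,0,0,0],[0,0,0,0,0,0,0],[0,0,0,0,0,0,0]]]'
python3 - <<'E'
from h import *
st()
a=viewer.grab_frame("wrist");b=viewer.grab_frame("side")
cv2.imwrite("pics/c8.png",np.vstack([a,cv2.resize(b[150:250,220:420],(640,200),interpolation=cv2.INTER_CUBIC)]))
E
```

```text
time: 17.9
position: [0.4588, 0.1387, 0.1691]
eef_rot: [0.988, 0.153, 0.001, -0.0]
ft_force: [-0.1, 0.1, 0.1]
finger_gap: 0.0852
gripper_force: 0.0
tcp [-0.205  -0.0006  0.1691] F [-0.126  -0.0007  0.1447] N [-0.296  -0.0005  0.1445] yaw 17.66 tilt -0.08 roll -0.02 [-0.1  0.1  0.1] 17.9
```

View pics/c8.png

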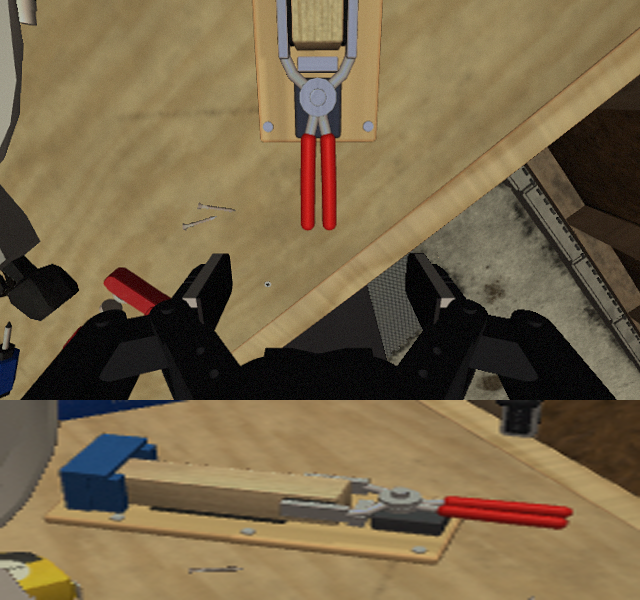

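The handles are parallel and shut at (308,185) and (329,185). The jaws press on both sides of the batten, which lies flat, and the gripper is clear of everything.

```bash
python3 -c "
from h import *
print(order.close_job())"
```

```text
the job is handed in; nothing more can be done
None
```

The batten lies flat in the jig under the lip, the clamp is locked shut on it, the tape measure and marker were left alone, and the job was handed in at about 18 s; no verdict was returned.

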